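# Hold the round scrap bin open with its pedal, then let the lid down softly

### The job

My hands are full of peelings: press the pedal of the round bin right down so that its lid stands wide open, keep it open for three seconds while I tip them in, then let the pedal up slowly so that the lid comes down softly instead of slamming, and take your hand away. Work it only by the pedal, pushing from above without gripping it and keeping off the lid; do not lift, tip or shove the bin about. Leave the square bin shut and the things around undisturbed.

Things in the scene. Friction and masses are not known exactly. Their poses are not given: they have to be found in the camera images.
- round_bin: The bin to open: round steel counter-top pedal bin, 133 mm in diameter, 182 mm high with its lid shut, about 2 kg, standing loose on the table. Origin: centre of its underside. Its x axis points from the front (pedal) to the back (hinge), y to its left seen from the pedal, z up. Pressed on the pedal with more than about 25 N it begins to tip forward.
- round_bin_pad (a point): Centre of the top of the round bin's pedal pad: ribbed rubber, 30 (x) by 32 mm (y), on a steel plate 36 x 38 mm, 60 mm ahead of the shell's front. Its top is 59 mm above the table at rest, 21 mm fully down; it sinks almost straight (105 mm arm pivoted inside the bin). Pressing takes 4 to 9 N at first, falling to some 2 N as the lid nears upright; then comes a firm stop.
- round_bin_pedal (a joint): Pedal of the round bin, rad: 0 = up (at rest), 0.36 = fully down, growing as it is pressed. It is linked to the lid.
- round_bin_lid (a joint): Lid of the round bin, rad: 0 = shut, 1.3 = wide open (the end of its travel), always 3.6 times the pedal's value. Nothing holds it up: it follows the pedal, and with the pedal let go it falls shut in less than half a second with a bang. Let down by the pedal over about two seconds or more it lands softly.
- square_bin: The bin to leave shut: square steel pedal bin, 126 x 126 mm, 182 mm high, with the same kind of pedal (pad centre 60 mm ahead of its front), loose on the table. Origin: centre of its underside; axes as for the round bin.
- square_bin_lid (a joint): Lid of the square bin, rad: 0 = shut, 1.3 = open.
- spice_jar: Bystander: spice jar, 44 mm in diameter, 105 mm high, loose, between the bins. Origin: centre of its underside.
- tin: Bystander: tin, 75 mm in diameter, 58 mm high, loose, at the front of the table. Origin: centre of its underside.
- tomato: Bystander: tomato, about 71 mm across and high, loose, at the left of the table. Origin: underside.

How it is judged:
By the outcome, as a careful person would: the job done as asked, in the order asked, and still so for the second after the job is handed in, with the robot touching nothing.
It also fails if it takes over 43 s, if anything falls off the work surface, if the arm or the gripper's body presses on something with over 40 N, if the wrist force passes 120 N, or if a joint passes its speed limit or range.

### The arm

A 6-joint arm with a two-finger parallel gripper is mounted at the origin on a cart in front of the work surface, level with it; the furniture and walls round the work are solid. World frame = base frame: x ahead of the robot, y to its left, z up, the work surface at z = 0. Lengths are in mm, angles in rad, forces in N, time in s.
With the tool pointing down it reaches from about 350 to 975 mm from the base axis. Payload 7.1 kg.
Tool frame: the origin (TCP) lies at the very end of the fingers, on their centre line; the grasp point (between the pads) lies ctrl.hold_point_z behind it (ctrl.hold_point_z is the distance from the TCP to the grasp point, in mm); z points along the fingers, y is the line along which they close (so a half turn about z gives the same grasp; the last joint's range is limited). The gripper opens to 88 mm and grips with 3 to 60 N. Pads are 20 mm wide; open, the fingers measure 115 mm over their backs; the gripper's body (75 mm by 178 mm) begins 61 mm behind the grasp point.
Start: joints at [-1.221, 0.423, 1.63, -0, 1.089, -0.019], TCP at [225.327, -582.952, 222.675] pointing down, gripper open.
Joint ranges: [-3, 3], [-0.9, 2.11], [0.09, 2.58], [-1.31, 4.45], [0.11, 2.69], [-2.54, 2.54]. Speed limits (rad/s): [2.39, 2.39, 3.01, 3.14, 3.14, 3.14].

### API

Orientations are given as a rotation vector (axis times angle).
In Python, from workcell import ctrl gives the robot as it stands. The module is installed in compiled form; this text tells all that it offers.
- The arm moves only by the shell command python3 -m creep 'ROWS'. ROWS is JSON, a list of rows, each an object with "translation": the shift along the tool's x, y, z in mm, a list of three; "angular": the turn, a rotation vector about the tool's x, y, z in rad, a list of three; "jaw": the opening, from 0 (shut) to 1 (fully open). A call has exactly 8 rows; each row is the pose to reach, as a shift and turn from the pose commanded when the call began, along the tool's axes at that moment; what a row does not reach only later rows make up. A row lasts 1/8 s, in which the tool goes at most 62.5 mm and 10.7 degrees, less where a joint would pass 70% of its speed; a pose out of reach is approached as far as the arm can. A call with a gripper value outside its range is refused whole. The fingers move at their own pace and stop on an object; the grip force is fixed at half the most. Time passes only in rows, so rows that repeat a pose let the fingers close, or fill a call up. It gives the time, the measured TCP pose, the force, the opening and the grip force at its end, in the units of the state.
- ctrl.get_obs(): the state, without advancing time (a new reading comes with each control period).
- ctrl.get_image(name): name is "scene" or "top" or "wrist"; returns the picture (420x560x3 uint8, red, green, blue); there is no depth.
- ctrl.camera_info(name): a dict with "camera_matrix" (3x3 intrinsics, pixels), "world_from_camera" (4x4, takes a point from camera to world coordinates). Camera axes: x right, y up, looking along -z (the intrinsics and any distortion apply to the point x, -y, -z); pixel columns grow to the right and rows downward; lengths in mm; the calibration is good to about 2 mm. A picture is of the moment at which its call begins: read the wrist's pose just before it. camera_info takes no time and is no camera call; for the wrist camera it gives the pose at the moment of the call.
- ctrl.close_job(): hands the job in; it is judged then, once.
Trained networks look in the newest picture that a camera, given by its name, has taken for a name from the list of things; names that differ only in an ending like _2 or _b are one class to them, and where a whole thing is asked for, a point or a joint stands for the part that bears it (a point fixed in the world has none). Each returns a list of dicts, best first, with "score" (0 to 1); they miss things now and then, are a little off and sometimes report something else, mostly with a low value. They report only what shows in the picture. A call takes as long as a camera call.
- ctrl.look_for(camera, label): "rect" ([left, top, right, bottom] in pixels, round what is visible of it).
The state is a dict: "t": time; "qpos": joint angles; "qvel": joint speeds; "joint_torque": joint torques, N m; "ee_pos": TCP position; "orientation": TCP orientation; "ft_force": force on the tool from outside, world axes, zero at the start; "moment": the same for the moment, N m; "width": finger opening in mm; "grasp_force": force on a finger pad.
Only numpy, scipy, OpenCV 4.12 (cv2) and the standard library are available. Lean on these libraries where they do the work, as an engineer would, in place of code of your own. Each camera call takes 0.05 s, during which the arm holds its last target. There are 200 camera calls.

## Working session

There is one attempt and no reset: what is moved stays moved. The work goes in short steps, Python scripts to look and compute and a shell command to move; the robot and the scene stay as the last step left them, time stands still between calls to the robot, and variables do not carry over. Pictures are saved under pics/ and viewed, at most 10 in all, crops included, and the job is handed in when it is done.

```bash
mkdir -p pics
python3 - <<'E'
from workcell import ctrl
import cv2,numpy as np
np.set_printoptions(precision=3,suppress=True)
o=ctrl.get_obs();print(o['t'],o['ee_pos'],o['orientation'],o['ft_force'],o['width'],ctrl.hold_point_z)
for c in("scene","top"):
    im=ctrl.get_image(c);cv2.imwrite(f"pics/{c}0.png",im[:,:,::-1])
    i=ctrl.camera_info(c);print(c,i["camera_matrix"],i["world_from_camera"],[k for k in i])
    for l in("round_bin","round_bin_pad","square_bin","spice_jar","tin","tomato"):
        print(l,[(np.round(d["rect"]),round(d["score"],2)) for d in ctrl.look_for(c,l)[:3]])
E
```

```text
0.0 [ 225.126 -582.417  221.912] [-3.087 -0.576  0.   ] [-0.258 -0.369  0.459] 88.01532214545695 18.700000000000003
scene [[533.758   0.    282.933]
 [  0.    533.758 203.191]
 [  0.      0.      1.   ]] [[  -0.998   -0.039    0.039  609.076]
 [   0.055   -0.65     0.758 1250.515]
 [  -0.004    0.759    0.651 1163.811]
 [   0.       0.       0.       1.   ]] ['camera_matrix', 'world_from_camera']
round_bin [(array([250., 141., 318., 200.]), 0.7), (array([261., 201., 314., 238.]), 0.34)]
round_bin_pad []
square_bin [(array([260., 202., 330., 280.]), 0.61)]
spice_jar [(array([257., 206., 267., 235.]), 0.61)]
tin [(array([309., 205., 334., 232.]), 0.7), (array([248., 141., 319., 203.]), 0.51)]
tomato [(array([301., 296., 328., 324.]), 0.94)]
top [[516.645   0.    279.995]
 [  0.    516.645 203.207]
 [  0.      0.      1.   ]] [[  -0.483    0.721   -0.498 -156.936]
 [  -0.876   -0.393    0.28   415.167]
 [   0.006    0.571    0.821 1240.248]
 [   0.       0.       0.       1.   ]] ['camera_matrix', 'world_from_camera']
round_bin [(array([305., 131., 363., 224.]), 0.74)]
round_bin_pad [(array([337., 200., 354., 222.]), 0.45)]
square_bin [(array([205., 181., 268., 275.]), 0.81), (array([258., 178., 278., 212.]), 0.51)]
spice_jar [(array([260., 179., 278., 210.]), 0.91)]
tin [(array([291., 226., 321., 262.]), 0.63), (array([261., 178., 278., 210.]), 0.24)]
tomato [(array([156., 272., 186., 302.]), 0.62)]
```

View pics/top0.png

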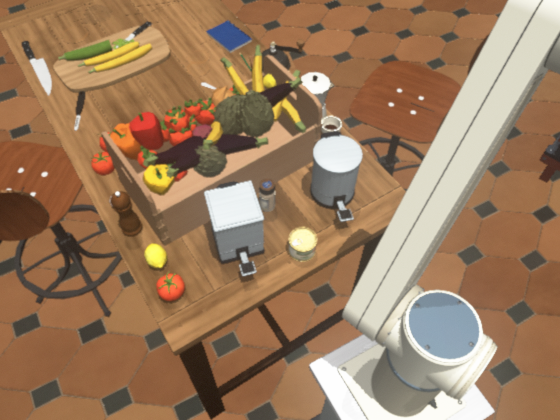

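View pics/scene0.png

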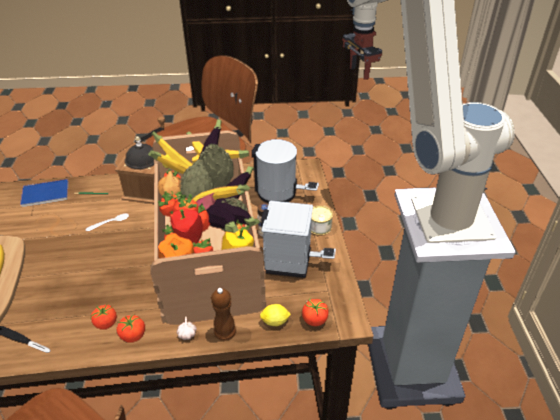

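The top view shows the round bin at about (336,172) with its pedal at about (344,211). In the scene view its pedal is at about (311,187). I'll zoom in on both.

Run:
```python
import cv2,numpy as np
a=cv2.imread("pics/top0.png")[180:240,300:370];b=cv2.imread("pics/scene0.png")[165:225,285:355]
f=lambda x:cv2.resize(x,(390,334*1),interpolation=cv2.INTER_CUBIC)
cv2.imwrite("pics/crop.png",np.hstack([f(a),f(b)]))
```

```text
(no output)
```

View pics/crop.png

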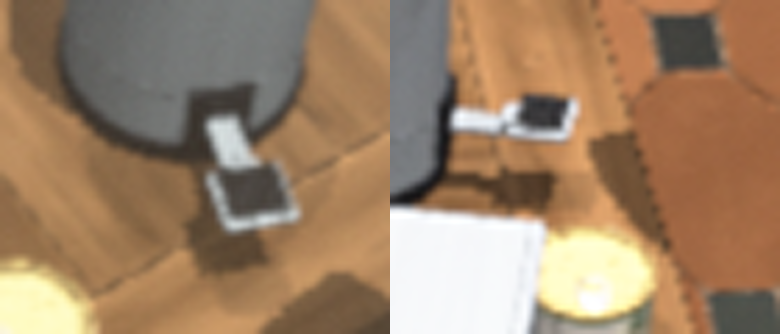

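The crop puts the pad centre at about (345.6,214.3) in the top image and (312.8,185.1) in the scene image. Next I'll turn these into positions.

```bash
cat > h.py <<'E'
from workcell import ctrl
import numpy as np
from scipy.spatial.transform import Rotation as R
np.set_printoptions(precision=2,suppress=True)
def ray(c,u,v):
    i=ctrl.camera_info(c);K=np.array(i["camera_matrix"]);T=np.array(i["world_from_camera"])
    d=np.linalg.inv(K)@[u,v,1];return T[:3,3],T[:3,:3]@[d[0],-d[1],-d[2]]
def atz(c,u,v,z):
    o,d=ray(c,u,v);return o+d*(z-o[2])/d[2]
def tri(a,b):
    A=0;B=0
    for o,d in(ray(*a),ray(*b)):
        d=d/np.linalg.norm(d);P=np.eye(3)-np.outer(d,d);A=A+P;B=B+P@o
    return np.linalg.solve(A,B)
E
python3 - <<'E'
from h import *
print("pad tri",tri(("top",345.6,214.3),("scene",312.8,185.1)),atz("top",345.6,214.3,59),atz("scene",312.8,185.1,59))
print("lid top", atz("top",337.5,157,180),atz("scene",276.5,158,180))
print("tin top",atz("top",302,238,58),atz("scene",320.5,214,58))
print("jar",atz("top",267,184,100))
print("sq pad",atz("top",247,267,59),atz("scene",328,254,59))
E
```

```text
pad tri [ 440.12 -127.89   55.84] [ 440.52 -128.17   59.  ] [ 439.41 -121.27   59.  ]
lid top [ 544.02 -153.82  180.  ] [ 558.51 -113.43  180.  ]
tin top [433.02  14.82  58.  ] [429.36  21.9   58.  ]
jar [608.24  26.4  100.  ]
sq pad [425.4  182.56  59.  ] [426.7  195.11  59.  ]
```

```bash
cat >> h.py <<'E'
def plan(p,yaw_x):
    "shift and turn in present tool axes to TCP p, pointing down, tool x at world heading yaw_x"
    o=ctrl.get_obs();r=R.from_rotvec(o['orientation'])
    t=R.from_matrix(np.c_[[np.cos(yaw_x),np.sin(yaw_x),0],[np.sin(yaw_x),-np.cos(yaw_x),0],[0,0,-1]])
    print(o['t'],o['ee_pos'],"toolx",r.as_matrix()[:,0],"F",o['ft_force'])
    print("shift",r.inv().apply(np.array(p)-o['ee_pos']),"turn",(r.inv()*t).as_rotvec())
E
python3 - <<'E'
from h import *
k=5.567
for n,c,ox,oy,f,b in(("top","top",300,180,[(228,228),(298,217)],[(208,168),(285,162)]),("scene","scene",285,165,[(178,104),(180,138)],[(118,104),(115,132)])):
    F=[atz(c,ox+x/k,oy+y/k,57) for x,y in f];B=[atz(c,ox+x/k,oy+y/k,57) for x,y in b]
    d=np.mean(B,0)-np.mean(F,0);print(n,np.mean(F+B,0),d,np.arctan2(d[1],d[0]), B[0]-B[1],F[0]-F[1])
# lid circle in top image: fit via detector extents
a=atz("top",359.5,157,180);b=atz("top",313,160,180);print("lid sides",a,b)
for y in(0,-.1,-.2,np.pi-.1):plan([440,-126,190],y)
i=ctrl.camera_info("wrist");o=ctrl.get_obs();r=R.from_rotvec(o['orientation']).as_matrix();T=np.array(i["world_from_camera"]);print("cam in tool",r.T@(T[:3,3]-o['ee_pos']),r.T@T[:3,:3])
E
```

```text
top [ 440.03 -128.62   57.  ] [ 32.56 -11.45   0.  ] -0.3382954784724532 [15.33 35.61  0.  ] [11.08 33.69  0.  ]
scene [ 443.96 -116.91   57.  ] [36.74 -5.03  0.  ] -0.13598367974106176 [ -4.1  -26.32   0.  ] [ -2.14 -32.05   0.  ]
lid sides [ 515.91 -205.43  180.  ] [566.42 -91.05 180.  ]
0.7 [ 225.34 -582.96  222.69] toolx [0.93 0.36 0.  ] F [-0.61 -0.54  0.02]
shift [ 364.96 -348.85   32.68] turn [ 0.   -0.    0.37]
0.7 [ 225.34 -582.96  222.69] toolx [0.93 0.36 0.  ] F [-0.61 -0.54  0.02]
shift [ 364.96 -348.85   32.68] turn [ 0.   -0.    0.47]
0.7 [ 225.34 -582.96  222.69] toolx [0.93 0.36 0.  ] F [-0.61 -0.54  0.02]
shift [ 364.96 -348.85   32.68] turn [ 0.   -0.    0.57]
0.7 [ 225.34 -582.96  222.69] toolx [0.93 0.36 0.  ] F [-0.61 -0.54  0.02]
shift [ 364.96 -348.85   32.68] turn [ 0.    0.   -2.67]
cam in tool [  78.36    0.55 -161.89] [[-0.    0.96  0.29]
 [ 1.    0.    0.  ]
 [ 0.    0.29 -0.96]]
```

```bash
r='{"translation":[365,-349,30],"angular":[0,0,2.49],"jaw":0}'; python3 -m creep '[{"translation":[45,-43,0],"angular":[0,0,0.18],"jaw":0},{"translation":[90,-86,0],"angular":[0,0,0.36],"jaw":0},{"translation":[135,-129,0],"angular":[0,0,0.54],"jaw":0},{"translation":[180,-172,0],"angular":[0,0,0.72],"jaw":0},{"translation":[223,-213,0],"angular":[0,0,0.9],"jaw":0},{"translation":[266,-254,0],"angular":[0,0,1.08],"jaw":0},{"translation":[309,-295,0],"angular":[0,0,1.26],"jaw":0},{"translation":[350,-335,0],"angular":[0,0,1.44],"jaw":0}]'
python3 -c "
from h import *
plan([440,-126,180],2.86)"
```

```text
t: 1.7
ee_pos: [422.2, -165.3, 223.0]
orientation: [-2.764, 1.493, -0.002]
ft_force: [-0.3, 0.5, 0.6]
width: 11.1
grasp_force: 0.0
1.7 [ 422.24 -165.29  223.04] toolx [ 0.55 -0.84  0.  ] F [-0.32  0.46  0.6 ]
shift [-23.17 -36.36  43.04] turn [-0.    0.    2.43]
```

```bash
python3 -m creep '[{"translation":[0,0,0],"angular":[0,0,-0.18],"jaw":0},{"translation":[0,0,0],"angular":[0,0,-0.36],"jaw":0},{"translation":[0,0,0],"angular":[0,0,-0.54],"jaw":0},{"translation":[0,0,0],"angular":[0,0,-0.72],"jaw":0},{"translation":[0,0,0],"angular":[0,0,-0.9],"jaw":0},{"translation":[0,0,0],"angular":[0,0,-1.08],"jaw":0},{"translation":[0,0,0],"angular":[0,0,-1.26],"jaw":0},{"translation":[0,0,0],"angular":[0,0,-1.44],"jaw":0}]'
python3 -m creep '[{"translation":[0,0,0],"angular":[0,0,-0.18],"jaw":0},{"translation":[0,0,0],"angular":[0,0,-0.36],"jaw":0},{"translation":[0,0,0],"angular":[0,0,-0.54],"jaw":0},{"translation":[0,0,0],"angular":[0,0,-0.72],"jaw":0},{"translation":[0,0,0],"angular":[0,0,-0.9],"jaw":0},{"translation":[0,0,0],"angular":[0,0,-1.08],"jaw":0},{"translation":[0,0,0],"angular":[0,0,-1.26],"jaw":0},{"translation":[0,0,0],"angular":[0,0,-1.44],"jaw":0}]'
python3 -c "
from h import *
print(ctrl.get_obs()['qpos'])
plan([425,-122,180],2.86)"
```

```text
t: 2.7
ee_pos: [421.6, -166.9, 222.8]
orientation: [3.059, 0.717, 0.0]
ft_force: [-0.2, -0.3, 0.4]
width: 0.8
grasp_force: 0.0
t: 3.7
ee_pos: [421.6, -166.8, 222.8]
orientation: [1.827, 2.556, 0.0]
ft_force: [-0.3, -0.6, 0.0]
width: 0.3
grasp_force: 0.0
[-0.4   0.17  2.    0.    0.98 -0.73]
3.7 [ 421.57 -166.84  222.83] toolx [-0.32  0.95 -0.  ] F [-0.28 -0.55  0.02]
shift [41.33 17.76 42.82] turn [ 0.    0.   -0.96]
```

```bash
python3 -m creep '[{"translation":[7,3,5],"angular":[0,0,-0.16],"jaw":0},{"translation":[14,6,10],"angular":[0,0,-0.32],"jaw":0},{"translation":[21,9,15],"angular":[0,0,-0.48],"jaw":0},{"translation":[28,12,20],"angular":[0,0,-0.64],"jaw":0},{"translation":[35,15,25],"angular":[0,0,-0.8],"jaw":0},{"translation":[41,18,30],"angular":[0,0,-0.96],"jaw":0},{"translation":[41,18,30],"angular":[0,0,-0.96],"jaw":0},{"translation":[41,18,30],"angular":[0,0,-0.96],"jaw":0}]'
python3 - <<'E'
from h import *
import cv2
plan([440,-126,100],2.86)
print(ctrl.camera_info("wrist"))
cv2.imwrite("pics/w1.png",ctrl.get_image("wrist")[:,:,::-1])
for l in("round_bin","round_bin_pad","tin"):print(l,[(np.round(d["rect"]),round(d["score"],2)) for d in ctrl.look_for("wrist",l)[:3]])
E
```

```text
t: 4.7
ee_pos: [425.7, -122.4, 193.0]
orientation: [0.454, 3.108, -0.0]
ft_force: [0.2, -0.1, -0.6]
width: 0.4
grasp_force: 0.0
4.7 [ 425.73 -122.43  192.95] toolx [-0.96  0.29 -0.  ] F [ 0.2  -0.14 -0.58]
shift [-14.65   0.67  92.96] turn [-0.    0.   -0.01]
{'camera_matrix': array([[316.88,   0.  , 281.27],
       [  0.  , 316.88, 204.94],
       [  0.  ,   0.  ,   1.  ]]), 'world_from_camera': array([[   0.29,   -0.92,   -0.28,  349.2 ],
       [   0.96,    0.27,    0.08, -100.57],
       [  -0.  ,   -0.29,    0.96,  354.77],
       [   0.  ,    0.  ,    0.  ,    1.  ]])}
round_bin [(array([229., 189., 335., 391.]), 0.92)]
round_bin_pad [(array([262., 194., 300., 242.]), 0.97)]
tin [(array([370., 116., 462., 196.]), 0.87)]
```

View pics/w1.png

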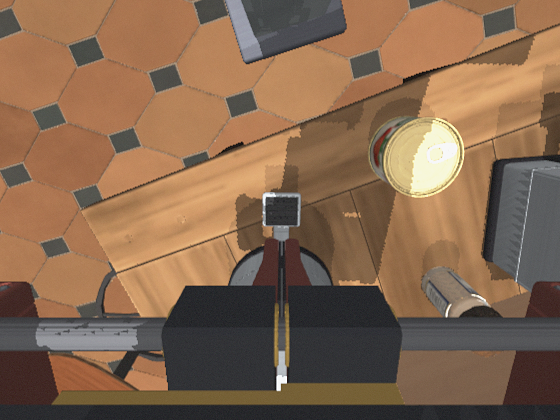

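The wrist view shows the pad's rubber at about (282,209), with its plate edges parallel to the image, so the heading is right. The closed fingers are below it and aligned with the bin.

Run:
```python
from h import *
p=atz("wrist",282,209,59);print(p, tri(("top",345.6,214.3),("wrist",282,209)))
print("plate",atz("wrist",262.5,209,57)-atz("wrist",300,209,57),atz("wrist",282,192,57)-atz("wrist",282,228,57), "arm root",atz("wrist",281,243,45))
plan([p[0],p[1],75],2.86)
```

```text
[ 438.36 -126.62   59.  ] [ 437.25 -125.9    64.38]
plate [-10.54 -35.39   0.  ] [-35.7  10.6   0. ] arm root [ 478.45 -139.61   45.  ]
4.9 [ 425.63 -122.47  192.89] toolx [-0.96  0.28 -0.  ] F [0.24 0.1  0.03]
shift [-13.33  -0.35 117.89] turn [-0.    0.   -0.01]
```

```bash
python3 -m creep '[{"translation":[-3,0,20],"angular":[0,0,0],"jaw":0},{"translation":[-6,0,40],"angular":[0,0,0],"jaw":0},{"translation":[-11,0,60],"angular":[0,0,0],"jaw":0},{"translation":[-11,0,80],"angular":[0,0,0],"jaw":0},{"translation":[-11,0,100],"angular":[0,0,0],"jaw":0},{"translation":[-11,0,113],"angular":[0,0,0],"jaw":0},{"translation":[-11,0,121],"angular":[0,0,0],"jaw":0},{"translation":[-11,0,126],"angular":[0,0,0],"jaw":0}]'
python3 -m creep '[{"translation":[0,0,1],"angular":[0,0,0],"jaw":0},{"translation":[0,0,3],"angular":[0,0,0],"jaw":0},{"translation":[0,0,5],"angular":[0,0,0],"jaw":0},{"translation":[0,0,7],"angular":[0,0,0],"jaw":0},{"translation":[0,0,9],"angular":[0,0,0],"jaw":0},{"translation":[0,0,11],"angular":[0,0,0],"jaw":0},{"translation":[0,0,13],"angular":[0,0,0],"jaw":0},{"translation":[0,0,15],"angular":[0,0,0],"jaw":0}]'
```

```text
t: 5.9
ee_pos: [436.3, -125.4, 66.5]
orientation: [0.45, 3.109, -0.0]
ft_force: [0.3, -0.2, -0.1]
width: 0.4
grasp_force: 0.0
t: 6.9
ee_pos: [435.5, -125.2, 51.4]
orientation: [-0.449, -3.108, -0.0]
ft_force: [-3.7, 0.8, 5.1]
width: 0.5
grasp_force: 2.2
```

```bash
python3 -m creep '[{"translation":[0,0,3.5],"angular":[0,0,0],"jaw":0},{"translation":[0,0,7],"angular":[0,0,0],"jaw":0},{"translation":[0,0,10.5],"angular":[0,0,0],"jaw":0},{"translation":[0,0,14],"angular":[0,0,0],"jaw":0},{"translation":[0,0,17],"angular":[0,0,0],"jaw":0},{"translation":[0,0,20],"angular":[0,0,0],"jaw":0},{"translation":[0,0,22.5],"angular":[0,0,0],"jaw":0},{"translation":[0,0,25],"angular":[0,0,0],"jaw":0}]'
python3 - <<'E'
from h import *
import cv2
a=ctrl.get_image("scene")[60:240,200:380,::-1];b=ctrl.get_image("top")[60:240,250:430,::-1]
cv2.imwrite("pics/p2.png",cv2.resize(np.hstack([a,b]),(800,400),interpolation=cv2.INTER_CUBIC))
E
```

```text
t: 7.9
ee_pos: [436.4, -125.4, 26.5]
orientation: [0.449, 3.109, -0.0]
ft_force: [-2.6, 0.6, 2.1]
width: 0.4
grasp_force: 1.3
```

View pics/p2.png

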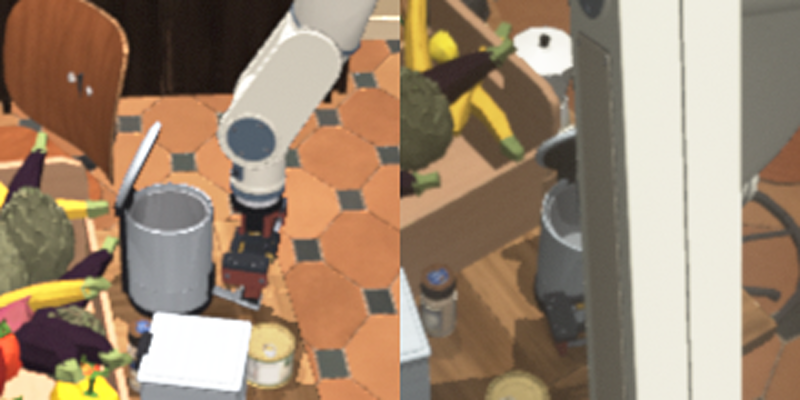

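The scene crop shows the lid standing open at about (140,165), the fingers on the pedal and the bin upright. I'll go slowly to the stop.

```bash
python3 -m creep '[{"translation":[0,0,1],"angular":[0,0,0],"jaw":0},{"translation":[0,0,2],"angular":[0,0,0],"jaw":0},{"translation":[0,0,3],"angular":[0,0,0],"jaw":0},{"translation":[0,0,4],"angular":[0,0,0],"jaw":0},{"translation":[0,0,4.5],"angular":[0,0,0],"jaw":0},{"translation":[0,0,4.5],"angular":[0,0,0],"jaw":0},{"translation":[0,0,4.5],"angular":[0,0,0],"jaw":0},{"translation":[0,0,4.5],"angular":[0,0,0],"jaw":0}]'
```

```text
t: 9.0
ee_pos: [436.8, -125.6, 22.6]
orientation: [0.449, 3.108, -0.0]
ft_force: [-0.3, 0.4, 7.1]
width: 0.5
grasp_force: 3.5
```

The force rise from 2 to 7 N shows the stop has been reached, so I'll hold there.

```bash
h() { :; }
python3 -m creep '[{"translation":[0,0,0.3],"angular":[0,0,0],"jaw":0},{"translation":[0,0,0.3],"angular":[0,0,0],"jaw":0},{"translation":[0,0,0.3],"angular":[0,0,0],"jaw":0},{"translation":[0,0,0.3],"angular":[0,0,0],"jaw":0},{"translation":[0,0,0.3],"angular":[0,0,0],"jaw":0},{"translation":[0,0,0.3],"angular":[0,0,0],"jaw":0},{"translation":[0,0,0.3],"angular":[0,0,0],"jaw":0},{"translation":[0,0,0.3],"angular":[0,0,0],"jaw":0}]'
for i in 1 2 3; do python3 -m creep '[{"translation":[0,0,0],"angular":[0,0,0],"jaw":0},{"translation":[0,0,0],"angular":[0,0,0],"jaw":0},{"translation":[0,0,0],"angular":[0,0,0],"jaw":0},{"translation":[0,0,0],"angular":[0,0,0],"jaw":0},{"translation":[0,0,0],"angular":[0,0,0],"jaw":0},{"translation":[0,0,0],"angular":[0,0,0],"jaw":0},{"translation":[0,0,0],"angular":[0,0,0],"jaw":0},{"translation":[0,0,0],"angular":[0,0,0],"jaw":0}]' | egrep 't:|pos|ft'; done
```

```text
t: 10.0
ee_pos: [436.8, -125.6, 22.5]
orientation: [0.449, 3.108, -0.0]
ft_force: [-1.2, 0.5, 10.1]
width: 0.2
grasp_force: 5.0
t: 11.0
ee_pos: [436.8, -125.6, 22.5]
ft_force: [-1.5, 0.0, 9.5]
t: 12.0
ee_pos: [436.8, -125.6, 22.5]
ft_force: [-1.0, -0.0, 11.2]
t: 13.0
ee_pos: [436.8, -125.6, 22.5]
ft_force: [-0.9, 0.6, 9.8]
```

```bash
for i in 1 2 3 4; do python3 -m creep '[{"translation":[0,0,-1],"angular":[0,0,0],"jaw":0},{"translation":[0,0,-2],"angular":[0,0,0],"jaw":0},{"translation":[0,0,-3],"angular":[0,0,0],"jaw":0},{"translation":[0,0,-4],"angular":[0,0,0],"jaw":0},{"translation":[0,0,-5],"angular":[0,0,0],"jaw":0},{"translation":[0,0,-6],"angular":[0,0,0],"jaw":0},{"translation":[0,0,-7],"angular":[0,0,0],"jaw":0},{"translation":[0,0,-8],"angular":[0,0,0],"jaw":0}]' | egrep 't:|pos|ft'; done
```

```text
t: 14.0
ee_pos: [436.0, -125.3, 30.0]
ft_force: [-0.5, -0.2, 1.6]
t: 15.0
ee_pos: [436.1, -125.4, 37.9]
ft_force: [0.2, -0.8, 1.7]
t: 16.0
ee_pos: [436.5, -125.5, 46.1]
ft_force: [1.2, -0.6, 1.7]
t: 17.0
ee_pos: [435.9, -125.3, 53.9]
ft_force: [1.9, -0.8, 2.4]
```

Still in contact and following the pedal. I'll finish the last few millimetres even more gently, then leave.

```bash
python3 -m creep '[{"translation":[0,0,-0.6],"angular":[0,0,0],"jaw":0},{"translation":[0,0,-1.2],"angular":[0,0,0],"jaw":0},{"translation":[0,0,-1.8],"angular":[0,0,0],"jaw":0},{"translation":[0,0,-2.4],"angular":[0,0,0],"jaw":0},{"translation":[0,0,-3],"angular":[0,0,0],"jaw":0},{"translation":[0,0,-3.6],"angular":[0,0,0],"jaw":0},{"translation":[0,0,-4.2],"angular":[0,0,0],"jaw":0},{"translation":[0,0,-4.8],"angular":[0,0,0],"jaw":0}]'| egrep 't:|pos|ft'
python3 -m creep '[{"translation":[0,0,-0.6],"angular":[0,0,0],"jaw":0},{"translation":[0,0,-1.2],"angular":[0,0,0],"jaw":0},{"translation":[0,0,-1.8],"angular":[0,0,0],"jaw":0},{"translation":[0,0,-2.4],"angular":[0,0,0],"jaw":0},{"translation":[0,0,-3],"angular":[0,0,0],"jaw":0},{"translation":[0,0,-3.6],"angular":[0,0,0],"jaw":0},{"translation":[0,0,-4.2],"angular":[0,0,0],"jaw":0},{"translation":[0,0,-4.8],"angular":[0,0,0],"jaw":0}]'| egrep 't:|pos|ft'
python3 -m creep '[{"translation":[0,0,-10],"angular":[0,0,0],"jaw":0},{"translation":[0,0,-25],"angular":[0,0,0],"jaw":0},{"translation":[0,0,-45],"angular":[0,0,0],"jaw":0},{"translation":[0,0,-70],"angular":[0,0,0],"jaw":0},{"translation":[0,0,-95],"angular":[0,0,0],"jaw":0},{"translation":[0,0,-120],"angular":[0,0,0],"jaw":0},{"translation":[0,0,-135],"angular":[0,0,0],"jaw":0},{"translation":[0,0,-140],"angular":[0,0,0],"jaw":0}]'| egrep 't:|pos|ft'
python3 - <<'E'
from h import *
import cv2
a=ctrl.get_image("scene")[60:240,200:380,::-1];b=ctrl.get_image("wrist")[:,:,::-1]
cv2.imwrite("pics/p3.png",np.hstack([cv2.resize(a,(400,400),interpolation=cv2.INTER_CUBIC),cv2.resize(b,(400,400))]))
E
```

```text
t: 18.0
ee_pos: [436.1, -125.4, 58.7]
ft_force: [2.4, -0.8, 2.6]
t: 19.0
ee_pos: [436.1, -125.3, 63.5]
ft_force: [-0.4, 0.2, 0.7]
t: 20.0
ee_pos: [436.5, -125.5, 204.7]
ft_force: [0.6, 0.5, 0.3]
```

View pics/p3.png

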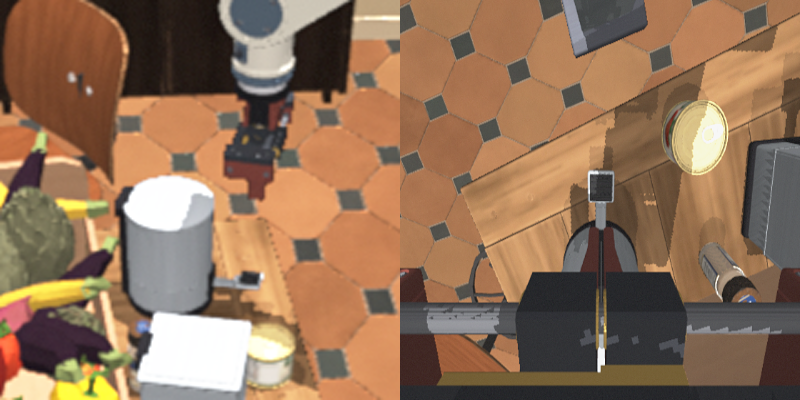

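The lid is shut (170,205), the pedal is up (250,280), the bin hasn't moved and the gripper is clear. Handing in.

```bash
python3 -c "
from workcell import ctrl
print(ctrl.close_job())"
```

```text
the job is handed in; nothing more can be done
None
```

I pressed the round bin's pedal down to its stop, held the lid wide open for about four seconds, let it down slowly over about five, then lifted the hand clear; the last pictures show the lid shut and the bin where it was, and the job is handed in.

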